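# Pull-test the fuse box latch to the marker clip

### The job

Test the fuse box latch: take the black handle of the pull gauge that is hooked to the fuse box, pull its slide straight out until its pointer stands at the dark steel marker clip on the scale, and hold it there for about two seconds. Then ease the slide gently all the way back home, without letting it snap, let go, and leave the spare gauge alone.

Things in the scene. Friction and masses are not known exactly. Their poses are not given: they have to be found in the camera images.
- pull_slide (a joint): Slide of the gauge hooked to the fuse box, m pulled out: 0 home, stop at 0.110. A spring draws it home: 1.5 N at home, 1 N more per 10 mm, light damping. Gauge and fuse box are fixed to the shelf; only the slide moves, level. Its 10 mm rod, 26 mm above the shelf, runs from the handle to the barrel (44 mm high), 70 mm behind the home handle. Fuse box, 96 mm high: 195 mm behind.
- pull_grip (a point): Grip point on that slide's handle, 60 mm above the shelf, moving with it. Handle: upright black paddle, 14 mm thick along the pull, 40 mm wide, from 14 to 78 mm above the shelf, centred on this point in plan. x points to the barrel and fuse box, so it pulls out along -x; z up. A 5 mm wide steel pointer, in line with this point, reaches out 55 mm to +y over the white scale, 24 mm above the shelf.
- marker: Dark steel clip fixed across that gauge's scale: 10 mm along the pull, 34 mm across, 8 mm high, with a 26 mm high fin at its +y end. Origin: centre of its underside, 6 mm above the shelf, 48 mm to +y of the slide's centre line, 55 to 90 mm in front (-x) of the home pointer. Axes as pull_grip. The pointer is at it when pull_grip has its x in these axes; the pointer passes freely over it.
- spare_slide (a joint): Slide of the spare gauge, m pulled out (0 home): a second gauge of the same shape and size, hooked to nothing and without a clip, fixed on the other side of the shelf (left or right varies). Leave it alone. Both gauges have a plywood base plate 280 by 105 by 6 mm.

How it is judged:
On the way:
1. the pointer of the hooked gauge is held within 10 mm of the marker clip for 1 s (x of pull_grip in the frame of marker between -0.01 and 0.01 m), for 1 s.
At the end, for the whole second after the job is handed in: After the hold at the marker, the slide of the hooked gauge is back home (within 6 mm) and at rest, and the spare gauge's slide is home (within 6 mm) (value of joint each of pull_slide, spare_slide below 0.006 m and velocity of joint pull_slide between -0.02 and 0.02 m/s); the robot touches nothing.
It fails at once if the slide snaps back (faster than 0.45 m/s homeward) (velocity of joint pull_slide below -0.45 m/s).
It fails at once if the spare gauge's slide is pulled out by more than 10 mm (value of joint spare_slide above 0.01 m).
It also fails if it takes over 38 s, if anything falls off the work surface, if the arm or the gripper's body presses on something with over 40 N, if the wrist force passes 120 N, or if a joint passes its speed limit or range.

### The arm

A 6-joint arm with a two-finger parallel gripper is mounted at the origin on the work surface. World frame = base frame: x ahead of the robot, y to its left, z up, the work surface at z = 0. Lengths are in m, angles in rad, forces in N, time in s.
With the tool pointing down it reaches from about 0.25 to 0.725 m from the base axis. Payload 4 kg.
Tool frame: the origin (TCP) lies midway between the tips of the shut fingers; the grasp point (between the pads) lies 19 mm behind it; z points along the fingers, y is the line along which they close (so a half turn about z gives the same grasp; the last joint's range is limited). The gripper opens to 85 mm and grips with 20 to 120 N. Pads are 22 mm wide; open, the fingers measure 114 mm over their backs; the gripper's body (76 mm by 85 mm) begins 54 mm behind the grasp point. The pads swing forward as they close: fully open they stand 13 mm farther back than shut.
Start: joints at [1.292, 0.241, 0.005, 1.335, 0, 1.571], TCP at [0.138, 0.481, 0.231] pointing down, gripper open.
Joint ranges: [-2.72, 2.72], [-1.05, 1.87], [-1.09, 1.28], [-1.99, 2.15], [-1.42, 1.44], [-3.14, 3.14]. Speed limits (rad/s): [2.79, 2.79, 3.14, 3.14, 3.14, 3.14].

### API

Orientations are given as a unit quaternion [x, y, z, w].
In Python, from workcell import get_obs, imaging, workorder gives the robot as it stands.
- The arm moves only by the tool send_path, called as name(argument=value, ...) on one line, values as JSON. Schema: {"type":"object","properties":{"moves":{"type":"object","properties":{"rows":{"type":"array","items":{"type":"array","items":{"type":"number"},"minItems":7,"maxItems":7},"minItems":1,"maxItems":10}},"additionalProperties":false,"required":["rows"]},"only":{"type":"string"},"quiet":{"type":"boolean"},"lines":{"type":"string"}},"required":["moves"],"additionalProperties":false}. moves is an object whose key "rows" holds a list of rows, 1 to 10 of them, each of 7 numbers: a rotation vector rx, ry, rz in a scale on which 1.0 is 360 degrees, then dx, dy, dz in fractions of the full range, 1 being 0.75 m, then the finger opening in m; each row is the pose to reach, as a shift and turn from the pose commanded when the call began, along the tool's axes at that moment; what a row does not reach only later rows make up. A row lasts 1/8 s, in which the tool goes at most 0.0625 m and 0.188 rad, less where a joint would pass 70% of its speed; a pose out of reach is approached as far as the arm can. The fingers move at their own pace and stop on an object; the grip force is fixed at half the most. Time passes only in rows, so rows that do not move let the fingers close. The tool returns the time, the measured TCP pose, the force, the opening and the grip force at its end. only (a regular expression) keeps the lines of the reply that match it, lines (a string "A,B") keeps lines A to B, and quiet returns only ok. A shift or turn number past 1, either way, is cut back to 1. Input that does not fit is refused with a message, and nothing moves.
- get_obs(): the state, without advancing time (a new reading comes with each control period).
- imaging.camera(name): name is "scene" or "top" or "wrist"; returns (picture, depth): 400x640x3 uint8, red, green, blue; 400x640 float32, m along the optical axis (not along the pixel's ray), 0 where there is no reading.
- imaging.calibration(name): a dict with "mtx" (3x3 intrinsics, pixels), "k1" (the pictures are not rectified: a ray, as slopes to the right and down, at radius r is drawn at 1 + k1 r^2 times it, then the intrinsics apply), "R" (3x3) and "t" (3): a world point X has camera coordinates R X + t. Camera axes: x right, y down, z forward; pixel columns grow to the right and rows downward; lengths in m; the calibration is good to about 2 mm. A picture is of the moment at which its call begins: read the wrist's pose just before it. calibration takes no time and is no camera call; for the wrist camera it gives the pose at the moment of the call.
- workorder.job_done(): hands the job in; it is judged then, once.
The state is a dict: "clock": time; "joint_pos": joint angles; "joint_vel": joint speeds; "tau": joint torques, N m; "eef_pos": TCP position; "tool_rot": TCP orientation; "ft_force": force on the tool from outside, world axes, zero at the start; "ft_torque": the same for the moment, N m; "grip_width": finger opening in m; "grasp_force": force on a finger pad.
Only numpy, scipy, OpenCV 4.12 (cv2) and the standard library are available. Lean on these libraries where they do the work, as an engineer would, in place of code of your own. Each camera call takes 0.05 s, during which the arm holds its last target. There are 200 camera calls.

## Working session

There is one attempt and no reset: what is moved stays moved. The work goes in short steps, Python scripts to look and compute and a tool call to move; the robot and the scene stay as the last step left them, time stands still between calls to the robot, and variables do not carry over. Pictures are saved under pics/ and viewed, at most 10 in all, crops included, and the job is handed in when it is done.

```bash
mkdir -p pics
```

Run:
```python
from workcell import get_obs, imaging
import cv2,numpy as np
o=get_obs(); print(o['clock'],o['eef_pos'],o['tool_rot'],o['grip_width'])
for n in ('top','scene'):
    p,d=imaging.camera(n); np.savez(f'pics/{n}.npz',p=p,d=d,**imaging.calibration(n))
    cv2.imwrite(f'pics/{n}.png',p[:,:,::-1])
```

```text
0.0 [0.13741491 0.4800753  0.23041013] [ 1.38941579e-01  9.90300023e-01 -1.03919784e-03 -1.51935714e-04] 0.08537178959990337
```

View pics/top.png

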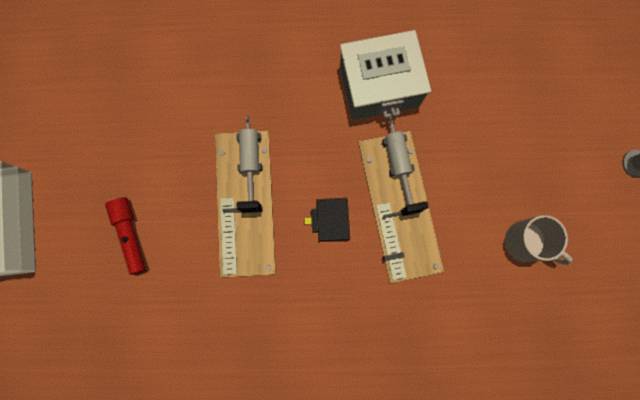

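View pics/scene.png

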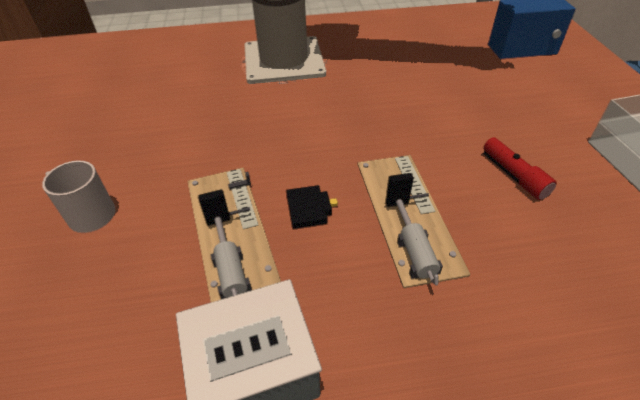

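The top picture shows the hooked gauge on the right: handle at about (414,208), clip at (394,257), fuse box at (385,75). The spare is on the left, handle at (249,206). Next I locate them in 3D.

Create h.py:
```python
import numpy as np,cv2
def cloud(d,c):
    v,u=np.mgrid[0:d.shape[0],0:d.shape[1]]
    K=c['mtx'].astype(float); k=float(c['k1'])
    x=(u-K[0,2])/K[0,0]; y=(v-K[1,2])/K[1,1]
    rd=np.hypot(x,y); r=rd.copy()
    for _ in range(20): r=rd/(1+k*r*r)
    s=1/(1+k*r*r)
    P=np.stack([x*s*d,y*s*d,d],-1)
    return (P-c['t'])@c['R']   # R^T (P-t)
```

Run:
```python
import numpy as np,cv2
from h import cloud
T=np.load('pics/top.npz'); P=cloud(T['d'],T); img=T['p'].astype(int)
np.set_printoptions(precision=4,suppress=True)
print('table',P[320,420],P[320,250],'plate',P[250,420],P[270,420])
hsv=cv2.cvtColor(T['p'],cv2.COLOR_RGB2HSV)
def roi(a,b,c,d):
    m=np.zeros(T['d'].shape,bool); m[a:b,c:d]=True; return m&(T['d']>0)
for nm,r in(('hook',roi(190,225,395,435)),('spare',roi(190,225,230,268))):
    m=r&(P[...,2]>.066)&(P[...,2]<.09); Q=P[m]
    print(nm,m.sum(),Q.mean(0),np.median(Q[:,2]),cv2.minAreaRect(Q[:,:2].astype(np.float32)))
# barrel axis
m=roi(125,180,380,415)&(P[...,2]>.036)&(P[...,2]<.05); Q=P[m]
print('barrel',m.sum(),Q.mean(0),cv2.minAreaRect(Q[:,:2].astype(np.float32)))
# marker: dark pixels
m=roi(245,270,378,408)&(hsv[...,2]<75); Q=P[m]
print('clip',m.sum(),Q.mean(0),Q.min(0),Q.max(0)); print(np.c_[np.argwhere(m)[:,::-1],Q][::4])
# plate
w=roi(130,285,355,445)&(P[...,2]>.003)&(P[...,2]<.010); Q=P[w]
print('plate',cv2.minAreaRect(Q[:,:2].astype(np.float32)))
S=np.load('pics/scene.npz'); PS=cloud(S['d'],S)
m=np.zeros(S['d'].shape,bool); m[180:230,190:235]=True; m&=(PS[...,2]>.066)&(PS[...,2]<.09)
Q=PS[m];print('scene handle',m.sum(),Q.mean(0),cv2.minAreaRect(Q[:,:2].astype(np.float32)))
sc=lambda a:cv2.resize(a,None,fx=6,fy=6,interpolation=cv2.INTER_NEAREST)
cv2.imwrite('pics/crops.png',np.hstack([sc(T['p'][195:285,375:440,::-1]),sc(S['p'][165:255,190:255,::-1])]))
```

```text
table [ 0.3252 -0.1667  0.0022] [0.3313 0.1523 0.0012] plate [ 0.4562 -0.1717  0.0047] [ 0.4185 -0.1705  0.0027]
hook 180 [ 0.5301 -0.1537  0.0768] 0.07715207334157104 ((0.5304197669029236, -0.15428420901298523), (0.014126290567219257, 0.03846371918916702), 11.903767585754395)
spare 189 [0.5395 0.1466 0.0766] 0.07695848118816585 ((0.5401529669761658, 0.14692535996437073), (0.014015230350196362, 0.03949328511953354), 2.3935301303863525)
barrel 638 [ 0.6383 -0.1342  0.0413] ((0.6388369798660278, -0.13444872200489044), (0.08061568439006805, 0.03145445138216019), 10.560497283935547)
clip 64 [ 0.4443 -0.1165  0.0155] [ 0.4368 -0.1353 -0.0019] [ 0.4511 -0.0993  0.0332]
[[401.     253.       0.4511  -0.1339   0.0126]
 [400.     254.       0.4492  -0.1314   0.0157]
 [395.     255.       0.4475  -0.1218   0.0167]
 [399.     255.       0.4474  -0.1299   0.0133]
 [387.     256.       0.4455  -0.1047   0.0308]
 [392.     256.       0.4459  -0.117    0.0107]
 [397.     256.       0.4456  -0.126    0.0133]
 [401.     256.       0.4455  -0.1336   0.0129]
 [385.     257.       0.4438  -0.1009   0.0313]
 [392.     257.       0.4439  -0.1165   0.0135]
 [398.     257.       0.4437  -0.1276   0.0148]
 [385.     258.       0.442   -0.1011   0.0294]
 [389.     258.       0.4422  -0.1107   0.0144]
 [394.     258.       0.4419  -0.12     0.0151]
 [385.     259.       0.4401  -0.1011   0.0288]
 [384.     260.       0.4385  -0.1005   0.0189]]
plate ((0.5431025624275208, -0.13813108205795288), (0.17372578382492065, 0.30255311727523804), 87.69036102294922)
scene handle 282 [ 0.5364 -0.1535  0.0745] ((0.5330618023872375, -0.15378621220588684), (0.01676717773079872, 0.0399341806769371), 10.45630931854248)
```

View pics/crops.png

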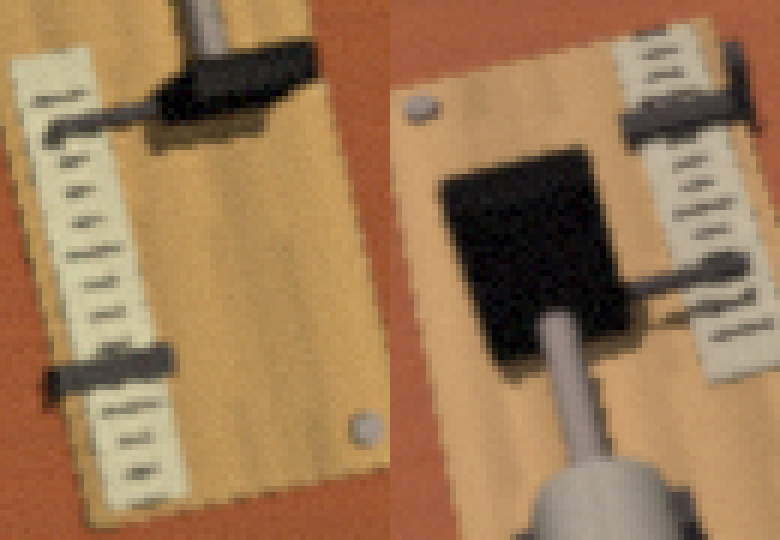

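The crop shows the clip about 8 ticks from the pointer. From the cloud:
- Handle: about (0.531, -0.154).
- Gauge yaw: about 10.6°.
- Pull distance: about 78 mm.

I'll move above the handle with the fingers closing along the pull direction.

Careful with the scale: shifts go in shares of 0.75 m and turns go in shares of 360 degrees. That gives: -0.4 m is -0.5333, 0.05 m is 0.0667, 1.107 rad is 0.1762.

send_path(moves={"rows": [[0, 0, 0.0239, -0.0533, -0.048, 0, 0.085], [0, 0, 0.0477, -0.1067, -0.096, 0, 0.085], [0, 0, 0.0716, -0.16, -0.144, 0, 0.085], [0, 0, 0.0955, -0.2133, -0.192, 0, 0.085], [0, 0, 0.1194, -0.2667, -0.24, 0.0133, 0.085], [0, 0, 0.1432, -0.32, -0.288, 0.0267, 0.085], [0, 0, 0.1592, -0.3733, -0.336, 0.04, 0.085], [0, 0, 0.1762, -0.4267, -0.384, 0.0533, 0.085], [0, 0, 0.1762, -0.48, -0.432, 0.0667, 0.085], [0, 0, 0.1762, -0.5333, -0.48, 0.08, 0.085]]})

```text
clock: 1.35
eef_pos: [0.4236, 0.0228, 0.1708]
tool_rot: [0.639, 0.769, 0.0, -0.0]
ft_force: [2.0, 1.0, 0.3]
grip_width: 0.0848
grasp_force: 0.0
```

Run:
```python
from workcell import get_obs
from scipy.spatial.transform import Rotation as R
import numpy as np
o=get_obs(); r=R.from_quat(o['tool_rot']).as_matrix(); t=np.array([.530,-.154,.15])
print(o['eef_pos'],r.round(4),(r.T@(t-o['eef_pos'])).round(4),np.degrees(np.arctan2(r[1,1],r[0,1])),o['joint_pos'])
```

```text
[0.42358728 0.02283084 0.17081286] [[-1.837e-01  9.830e-01 -1.000e-04]
 [ 9.830e-01  1.837e-01  3.000e-04]
 [ 3.000e-04 -0.000e+00 -1.000e+00]] [-0.1934  0.0721  0.0208] 10.582800200355361 [ 5.36531291e-02  1.30817112e-01 -2.94122253e-01  1.14594227e+00
  2.70529268e-04  1.43974474e+00]
```

In the tool's units: -0.193 m is -0.2573, -0.18 m is -0.24.

send_path(moves={"rows": [[0, 0, 0, -0.06, 0.024, 0.0067, 0.085], [0, 0, 0, -0.12, 0.048, 0.0133, 0.085], [0, 0, 0, -0.18, 0.072, 0.02, 0.085], [0, 0, 0, -0.24, 0.0907, 0.0267, 0.085], [0, 0, 0, -0.2573, 0.096, 0.028, 0.085], [0, 0, 0, -0.2573, 0.096, 0.028, 0.085], [0, 0, 0, -0.2573, 0.096, 0.028, 0.085]]})

```text
clock: 2.22
eef_pos: [0.5286, -0.1508, 0.1503]
tool_rot: [0.638, 0.77, -0.0, -0.001]
ft_force: [0.0, -0.3, 0.1]
grip_width: 0.0849
grasp_force: 0.0
```

Run:
```python
from workcell import get_obs,imaging
import numpy as np,cv2
from h import cloud
np.set_printoptions(precision=4,suppress=True)
o=get_obs();c=imaging.calibration('wrist');p,d=imaging.camera('wrist');P=cloud(d,c)
np.savez('pics/w.npz',p=p,d=d,**c)
print(o['eef_pos'],o['ft_force'])
cv2.imwrite('pics/w1.png',p[:,:,::-1])
m=(P[...,2]>.066)&(P[...,2]<.09)&(d>0)&(np.hypot(P[...,0]-.53,P[...,1]+.154)<.04)
print(m.sum(), P[m].mean(0) if m.any() else 0, cv2.minAreaRect(P[m][:,:2].astype(np.float32)) if m.any() else 0)
```

```text
[ 0.5286 -0.1508  0.1503] [ 0.0353 -0.3178  0.1416]
803 [ 0.5318 -0.1526  0.0779] ((0.5322487950325012, -0.15422458946704865), (0.013370475731790066, 0.03973056748509407), 10.665810585021973)
```

View pics/w1.png

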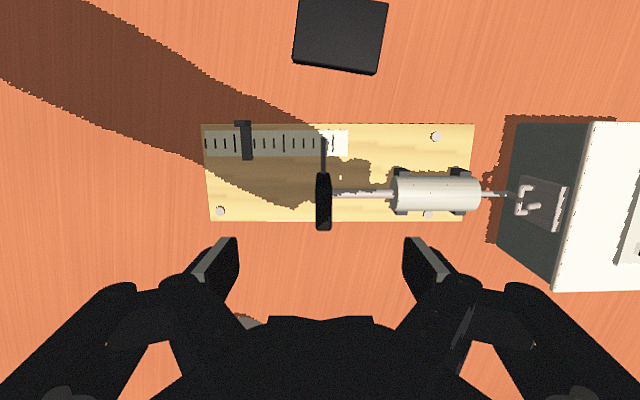

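Wrist view: handle at (323,200), pointer tip at (324,145), clip at (243,140), fuse box on the right. I'll measure the clip from this view and work out the descent.

Run:
```python
from workcell import get_obs
from scipy.spatial.transform import Rotation as R
import numpy as np,cv2
from h import cloud
W=np.load('pics/w.npz');P=cloud(W['d'],W);np.set_printoptions(precision=4,suppress=True)
g=np.array([.5320,-.1542,.06]);a=np.radians(10.65);X=np.array([np.cos(a),np.sin(a),0]);Y=np.array([-X[1],X[0],0])
G=np.stack([(P-g)@X,(P-g)@Y,P[...,2]],-1)
v=cv2.cvtColor(W['p'],cv2.COLOR_RGB2HSV)[...,2]
def rep(n,m):
    Q=G[m]; print(n,m.sum(),np.percentile(Q,[2,50,98],axis=0).tolist())
r=np.zeros(v.shape,bool); r[115:165,225:260]=True
for th in(60,80):rep('clip',r&(v<th)&(W['d']>0)&(G[...,2]>.009)&(G[...,2]<.02))
r[:]=False; r[125:180,315:333]=True
rep('pointer',r&(G[...,2]>.016)&(G[...,2]<.035)&(G[...,1]>.025)&(G[...,1]<.06))
o=get_obs(); m=R.from_quat(o['tool_rot']).as_matrix(); print(o['eef_pos'],m)
print((m.T@(np.array([.531,-.1543,.043])-o['eef_pos'])), R.from_matrix(m).inv()*R.from_matrix(np.c_[Y,X,[0,0,-1]]).as_rotvec() if 0 else (R.from_matrix(m).inv()*R.from_matrix(np.c_[Y,X,[0,0,-1]])).as_rotvec())
```

```text
clip 379 [[-0.09059950495371576, 0.03245316201894436, 0.009380821053732375], [-0.07690822829509528, 0.04916831613551674, 0.014500454807116432], [-0.07151606067086713, 0.06801550789651345, 0.01636957853390863]]
clip 416 [[-0.09110015667113307, 0.032377315705744814, 0.009222321650612911], [-0.07693951190983074, 0.04907188891360058, 0.014437006345765509], [-0.071223718285845, 0.0682470324615983, 0.016324686154523874]]
pointer 153 [[-0.0021667074568295433, 0.026040884110943983, 0.023781134135585236], [-0.00024230965646770497, 0.040484450302687526, 0.026714016376400647], [0.0017240645891002568, 0.05440666588548343, 0.028242951313708013]]
[ 0.5288 -0.1506  0.1505] [[-0.1855  0.9826 -0.0005]
 [ 0.9826  0.1855  0.0005]
 [ 0.0005 -0.0004 -1.    ]]
[-0.0041  0.0016  0.1075] [-0.0004 -0.0005  0.0007]
```

send_path(moves={"rows": [[0, 0, 0, -0.0053, 0.0027, 0.04, 0.085], [0, 0, 0, -0.0053, 0.0027, 0.08, 0.085], [0, 0, 0, -0.0053, 0.0027, 0.12, 0.085], [0, 0, 0, -0.0053, 0.0027, 0.1433, 0.085], [0, 0, 0, -0.0053, 0.0027, 0.1433, 0.085], [0, 0, 0, -0.0053, 0.0027, 0.1433, 0.085]]})

```text
clock: 3.02
eef_pos: [0.5327, -0.155, 0.044]
tool_rot: [0.638, 0.77, 0.0, 0.001]
ft_force: [-0.0, -0.3, 0.3]
grip_width: 0.0849
grasp_force: 0.0
```

send_path(moves={"rows": [[0, 0, 0, 0, 0, 0, 0.06], [0, 0, 0, 0, 0, 0, 0.04], [0, 0, 0, 0, 0, 0, 0.025], [0, 0, 0, 0, 0, 0, 0.018], [0, 0, 0, 0, 0, 0, 0.01], [0, 0, 0, 0, 0, 0, 0], [0, 0, 0, 0, 0, 0, 0], [0, 0, 0, 0, 0, 0, 0]]})

```text
clock: 4.03
eef_pos: [0.5321, -0.1556, 0.043]
tool_rot: [0.639, 0.769, -0.0, 0.0]
ft_force: [-0.6, 0.3, 3.1]
grip_width: 0.0133
grasp_force: 59.0
```

The handle is gripped: 13.3 mm opening, 59 N. Now I pull slowly.

In the tool's units: -0.077 m is -0.1027, -0.074 m is -0.0987.

send_path(moves={"rows": [[0, 0, 0, 0, -0.0067, 0, 0], [0, 0, 0, 0, -0.0173, 0, 0], [0, 0, 0, 0, -0.0293, 0, 0], [0, 0, 0, 0, -0.0413, 0, 0], [0, 0, 0, 0, -0.0533, 0, 0], [0, 0, 0, 0, -0.0653, 0, 0], [0, 0, 0, 0, -0.0773, 0, 0], [0, 0, 0, 0, -0.0893, 0, 0], [0, 0, 0, 0, -0.0987, 0, 0], [0, 0, 0, 0, -0.1027, 0, 0]]})

```text
clock: 5.28
eef_pos: [0.4576, -0.1696, 0.043]
tool_rot: [0.639, 0.769, 0.001, 0.001]
ft_force: [8.5, 2.4, -3.8]
grip_width: 0.013
grasp_force: 58.4
```

send_path(moves={"rows": [[0, 0, 0, 0, 0, 0, 0], [0, 0, 0, 0, 0, 0, 0], [0, 0, 0, 0, 0, 0, 0]]})

```text
clock: 5.65
eef_pos: [0.4581, -0.1695, 0.043]
tool_rot: [0.639, 0.77, 0.002, 0.001]
ft_force: [7.7, 2.4, -3.7]
grip_width: 0.0136
grasp_force: 58.5
```

Run:
```python
from workcell import get_obs,imaging
import numpy as np,cv2
o=get_obs();d=np.array(o['eef_pos'])-[.5321,-.1556,.043];print(d@[.9828,.1848,0],d@[-.1848,.9828,0])
p,_=imaging.camera('wrist');cv2.imwrite('pics/w2.png',p[:,:,::-1])
```

```text
-0.07534338144366101 -1.9482938754313506e-05
```

View pics/w2.png

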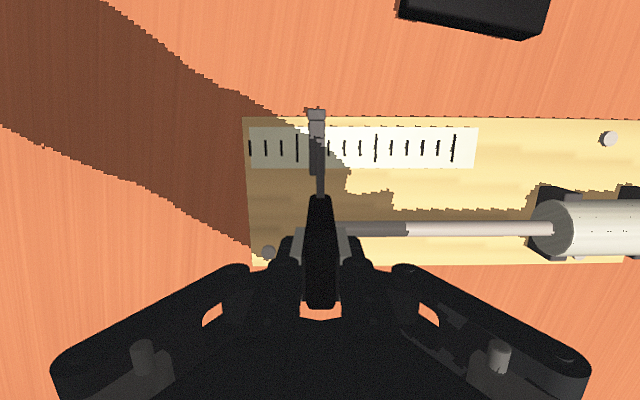

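The picture shows the pointer lying over the clip at (317,150), spring force about 8 N. I'll hold for two seconds, then ease back.

send_path(moves={"rows": [[0, 0, 0, 0, 0, 0, 0], [0, 0, 0, 0, 0, 0, 0], [0, 0, 0, 0, 0, 0, 0], [0, 0, 0, 0, 0, 0, 0], [0, 0, 0, 0, 0, 0, 0], [0, 0, 0, 0, 0, 0, 0], [0, 0, 0, 0, 0, 0, 0], [0, 0, 0, 0, 0, 0, 0], [0, 0, 0, 0, 0, 0, 0], [0, 0, 0, 0, 0, 0, 0]]})

```text
clock: 6.95
eef_pos: [0.4581, -0.1695, 0.043]
tool_rot: [0.639, 0.77, 0.002, 0.001]
ft_force: [8.4, 1.4, -4.0]
grip_width: 0.0133
grasp_force: 58.5
```

send_path(moves={"rows": [[0, 0, 0, 0, 0, 0, 0], [0, 0, 0, 0, 0, 0, 0], [0, 0, 0, 0, 0, 0, 0], [0, 0, 0, 0, 0, 0, 0], [0, 0, 0, 0, 0, 0, 0], [0, 0, 0, 0, 0, 0, 0], [0, 0, 0, 0, 0, 0, 0]]})

```text
clock: 7.82
eef_pos: [0.4581, -0.1695, 0.043]
tool_rot: [0.639, 0.77, 0.002, 0.001]
ft_force: [9.5, 2.0, -3.7]
grip_width: 0.013
grasp_force: 58.5
```

send_path(moves={"rows": [[0, 0, 0, 0, 0.004, 0, 0], [0, 0, 0, 0, 0.012, 0, 0], [0, 0, 0, 0, 0.02, 0, 0], [0, 0, 0, 0, 0.028, 0, 0], [0, 0, 0, 0, 0.036, 0, 0], [0, 0, 0, 0, 0.044, 0, 0], [0, 0, 0, 0, 0.052, 0, 0], [0, 0, 0, 0, 0.06, 0, 0], [0, 0, 0, 0, 0.068, 0, 0], [0, 0, 0, 0, 0.0747, 0, 0]]})

```text
clock: 9.07
eef_pos: [0.5117, -0.1594, 0.043]
tool_rot: [0.639, 0.769, 0.0, 0.0]
ft_force: [4.2, 0.9, 1.6]
grip_width: 0.0132
grasp_force: 59.3
```

send_path(moves={"rows": [[0, 0, 0, 0, 0.0067, 0, 0], [0, 0, 0, 0, 0.0133, 0, 0], [0, 0, 0, 0, 0.0187, 0, 0], [0, 0, 0, 0, 0.0227, 0, 0], [0, 0, 0, 0, 0.0253, 0, 0], [0, 0, 0, 0, 0.0267, 0, 0], [0, 0, 0, 0, 0.0267, 0, 0], [0, 0, 0, 0, 0.0267, 0, 0]]})

```text
clock: 10.07
eef_pos: [0.531, -0.1558, 0.043]
tool_rot: [0.639, 0.769, -0.0, 0.0]
ft_force: [1.9, -0.9, 4.4]
grip_width: 0.0132
grasp_force: 59.8
```

Run:
```python
from workcell import get_obs
import numpy as np
o=get_obs();d=np.array(o['eef_pos'])-[.5321,-.1556,.043];print(d@[.9828,.1848,0],d@[-.1848,.9828,0])
```

```text
-0.0011497153707689825 6.1086110748889835e-06
```

In the tool's units: 0.0015 m is 0.002, 0.001 m is 0.0013.

send_path(moves={"rows": [[0, 0, 0, 0, 0.0013, 0, 0], [0, 0, 0, 0, 0.002, 0, 0], [0, 0, 0, 0, 0.002, 0, 0], [0, 0, 0, 0, 0.002, 0, 0]]})

```text
clock: 10.58
eef_pos: [0.5321, -0.1556, 0.0429]
tool_rot: [0.639, 0.769, -0.0, -0.0]
ft_force: [0.1, 0.1, 7.3]
grip_width: 0.013
grasp_force: 59.9
```

send_path(moves={"rows": [[0, 0, 0, 0, 0, 0, 0.014], [0, 0, 0, 0, 0, 0, 0.016], [0, 0, 0, 0, 0, 0, 0.018], [0, 0, 0, 0, 0, 0, 0.022], [0, 0, 0, 0, 0, 0, 0.03], [0, 0, 0, 0, 0, 0, 0.05], [0, 0, 0, 0, 0, 0, 0.07], [0, 0, 0, 0, 0, 0, 0.085], [0, 0, 0, 0, 0, 0, 0.085], [0, 0, 0, 0, 0, 0, 0.085]]})

```text
clock: 11.82
eef_pos: [0.5325, -0.1554, 0.0428]
tool_rot: [0.639, 0.769, -0.0, -0.0]
ft_force: [-1.1, -0.1, 0.2]
grip_width: 0.0852
grasp_force: 0.0
```

send_path(moves={"rows": [[0, 0, 0, 0, 0, -0.0267, 0.085], [0, 0, 0, 0, 0, -0.0667, 0.085], [0, 0, 0, 0, 0, -0.1067, 0.085], [0, 0, 0, 0, 0, -0.1427, 0.085], [0, 0, 0, 0, 0, -0.1427, 0.085], [0, 0, 0, 0, 0, -0.1427, 0.085], [0, 0, 0, 0, 0, -0.1427, 0.085]]})

```text
clock: 12.7
eef_pos: [0.5316, -0.1552, 0.1483]
tool_rot: [0.639, 0.769, -0.001, -0.001]
ft_force: [0.5, 0.9, -0.1]
grip_width: 0.085
grasp_force: 0.0
```

Run:
```python
from workcell import get_obs,imaging
import numpy as np,cv2
from h import cloud
c=imaging.calibration('wrist');p,d=imaging.camera('wrist');P=cloud(d,c)
m=(P[...,2]>.066)&(P[...,2]<.09)&(d>0)&(np.hypot(P[...,0]-.53,P[...,1]+.154)<.04)
print(m.sum(), cv2.minAreaRect(P[m][:,:2].astype(np.float32)))
cv2.imwrite('pics/w3.png',p[:,:,::-1])
```

```text
817 ((0.5317510962486267, -0.15422923862934113), (0.013284711167216301, 0.039629485458135605), 10.432621955871582)
```

View pics/w3.png

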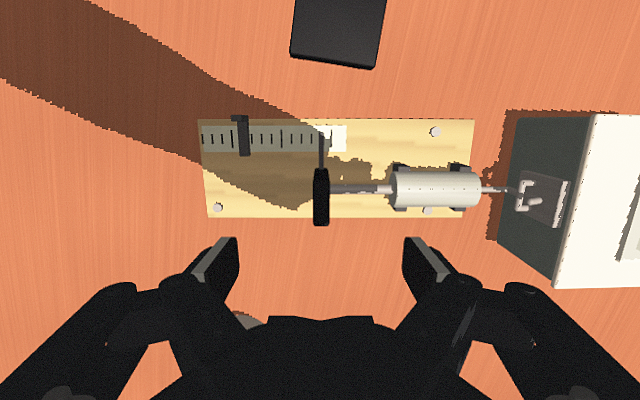

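The handle is back home at (321,196), measured within 1 mm of where it started, and the gripper is clear.

```bash
python3 -c "
from workcell import workorder
print(workorder.job_done())"
```

```text
the job is handed in; nothing more can be done
None
```

The job is handed in (no verdict was shown): I pulled the hooked gauge to the clip, held it there for just over 2 s, eased it home to within about 1 mm, let go, and never went near the spare gauge.

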